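# Sort the blood-tube racks onto their department trays

## Robot

A 6-joint arm with a two-finger parallel gripper is mounted at the origin on the work surface. World frame = base frame: x ahead of the robot, y to its left, z up, the work surface at z = 0. Lengths are in mm, angles in degrees, forces in N, time in s.
With the tool pointing down it reaches from about 350 to 850 mm from the base axis. Payload 8.1 kg.
Tool frame: the origin (TCP) lies on the centre line of the jaws, within the pads' length; the fingertips stand 19 mm ahead of it and the grasp point (between the pads) is the TCP; z points along the fingers, y is the line along which they close (so a half turn about z gives the same grasp; the last joint's range is limited). The gripper opens to 85 mm and grips with 20 to 120 N. Pads are 22 mm wide; open, the fingers measure 114 mm over their backs; the gripper's body (76 mm by 85 mm) begins 54 mm behind the grasp point. The pads swing forward as they close: fully open they stand 13 mm farther back than shut.
Start: joints at [-73.419, 7.471, 85.268, -0, 87.261, -4.893], TCP at [219.672, -558.345, 225.392] pointing down, gripper open.
Joint ranges: [-169.43, 169.43], [-51.17, 129.36], [1.28, 143.12], [-76.62, 256.62], [0, 156.53], [-152.29, 152.29]. Speed limits (degrees/s): [136.94, 136.94, 159.86, 180, 180, 180].

## Interface

Orientations are given as [roll, pitch, yaw] about the fixed x, y, z axes, in that order (R = Rz(yaw) Ry(pitch) Rx(roll)).
In Python, from bench import r gives the robot as it stands. The module is installed in compiled form; this text tells all that it offers.
- The arm moves only by the tool servo_tool, never from a script. Its arguments are lists of equal length, an entry for each row: "fingers": the finger opening in m, from 0 to 0.0854; "linear": the shift along the tool's x, y, z in m, a list of three; "rotation": the turn, a rotation vector about the tool's x, y, z in degrees, a list of three. A call has 1 to 10 rows; each row is the pose to reach, as a shift and turn from the pose commanded when the call began, along the tool's axes at that moment; what a row does not reach only later rows make up. A row lasts 1/10 s, in which the tool goes at most 50 mm and 8.59 degrees, less where a joint would pass 70% of its speed; a pose out of reach is approached as far as the arm can. A call with a gripper value outside its range is refused whole. The fingers move at their own pace and stop on an object; "force" is the grip in N (left out, the last holds). Time passes only in rows, so rows that repeat a pose let the fingers close. It gives the time, the measured TCP pose, the force, the opening and the grip force at its end, in the units of the state.
- r.sense(): the state, without advancing time (a new reading comes with each control period).
- r.snapshot(name): name is "scene" or "top" or "wrist"; returns a dict with "frame" (384x512x3 uint8, red, green, blue), "fx", "fy", "cx", "cy" (pixels), "k1" (the pictures are not rectified: a ray, as slopes to the right and down, at radius r is drawn at 1 + k1 r^2 times it, then the intrinsics apply), "camera_from_world" (4x4, takes a point from world to camera coordinates). Camera axes: x right, y up, looking along -z (the intrinsics and any distortion apply to the point x, -y, -z); pixel columns grow to the right and rows downward; lengths in mm; the calibration is good to about 2 mm. A picture is of the moment at which its call begins. There is no depth.
- r.hand_in(): hands the job in; it is judged then, once.
The state is a dict: "time": time; "joint_pos": joint angles; "qd": joint speeds; "joint_efforts": joint torques, N m; "tool_pos": TCP position; "tcp_rot": TCP orientation; "ft_force": force on the tool from outside, world axes, zero at the start; "wrist_torque": the same for the moment, N m; "finger_gap": finger opening in mm; "grip_force": force on a finger pad.
Only numpy, scipy, OpenCV 4.12 (cv2) and the standard library are available. Lean on these libraries where they do the work, as an engineer would, in place of code of your own. Each camera call takes 0.05 s, during which the arm holds its last target. There are 200 camera calls.

## Task

Four carrying racks of blood tubes have come in, the tubes in each rack all with caps of one colour. Carry every rack to the department tray of the same colour as its caps and set it down gently so that it stands flat on the tray's floor inside the rim. Keep the racks upright, do not drop them, and leave the specimen pot and the pink pipette where they are.

Things in the scene. Friction and masses are not known exactly. Their poses are not given: they have to be found in the camera images.
- purple_rack: Loose aluminium rack, rigid with 8 tubes with purple (violet) caps. Base 60 (its x) by 104 (its y), height 134 mm; 0.26 to 0.40 kg. Origin: centre of underside; z up; half turn alike. Black bar handle along y over the tubes: 12 wide (x), 98 long, from 116 to 134 above the underside, struts at its ends; grip it across x at its middle, over the balance point. Cap tops at 88.
- blue_rack: Loose aluminium rack, rigid with 6 tubes with light blue caps. Base 60 (its x) by 104 (its y), height 134 mm; 0.26 to 0.40 kg. Origin: centre of underside; z up; half turn alike. Black bar handle along y over the tubes: 12 wide (x), 98 long, from 116 to 134 above the underside, struts at its ends; grip it across x at its middle, over the balance point. Cap tops at 88.
- yellow_rack: Loose aluminium rack, rigid with 6 tubes with yellow caps. Base 60 (its x) by 104 (its y), height 134 mm; 0.26 to 0.40 kg. Origin: centre of underside; z up; half turn alike. Black bar handle along y over the tubes: 12 wide (x), 98 long, from 116 to 134 above the underside, struts at its ends; grip it across x at its middle, over the balance point. Cap tops at 88.
- green_rack: Loose aluminium rack, rigid with 6 tubes with dark green caps. Base 60 (its x) by 104 (its y), height 134 mm; 0.26 to 0.40 kg. Origin: centre of underside; z up; half turn alike. Black bar handle along y over the tubes: 12 wide (x), 98 long, from 116 to 134 above the underside, struts at its ends; grip it across x at its middle, over the balance point. Cap tops at 88.
- purple_tray: Fixed shallow plastic tray, all purple (violet): 96 (its x) by 140 (its y) outside, 90 by 134 inside, rim 14 mm high, floor 3 thick, a 4 mm lip round the top, white label holder outside its -x wall. Origin: centre of underside, on the bench (a rack in it stands 3 higher). A rack fits lengthwise (y along y, either way round) with 15 to spare all round.
- blue_tray: Fixed shallow plastic tray, all light blue: 96 (its x) by 140 (its y) outside, 90 by 134 inside, rim 14 mm high, floor 3 thick, a 4 mm lip round the top, white label holder outside its -x wall. Origin: centre of underside, on the bench (a rack in it stands 3 higher). A rack fits lengthwise (y along y, either way round) with 15 to spare all round.
- yellow_tray: Fixed shallow plastic tray, all yellow: 96 (its x) by 140 (its y) outside, 90 by 134 inside, rim 14 mm high, floor 3 thick, a 4 mm lip round the top, white label holder outside its -x wall. Origin: centre of underside, on the bench (a rack in it stands 3 higher). A rack fits lengthwise (y along y, either way round) with 15 to spare all round.
- green_tray: Fixed shallow plastic tray, all dark green: 96 (its x) by 140 (its y) outside, 90 by 134 inside, rim 14 mm high, floor 3 thick, a 4 mm lip round the top, white label holder outside its -x wall. Origin: centre of underside, on the bench (a rack in it stands 3 higher). A rack fits lengthwise (y along y, either way round) with 15 to spare all round.
- specimen_pot: Bystander, loose: clear screw-lid specimen pot with a white lid and white label, 62 mm across the lid, 69 mm high. Origin: centre of the underside.
- pipette: Bystander, loose: bright pink hand pipette lying flat, about 220 mm long along its x, 26 mm wide (a 12 mm finger rest on its +y side), 24 mm high, white tip towards its +x. Origin: on the bench under its middle.

How it is judged (in metres and radians):
At the end, for the whole second after the job is handed in: Each of the four racks stands upright (within 0.04 rad) and at rest on the floor of the tray of its own cap colour (underside less than 6 mm above the tray's underside), inside the rim, its centre within 22 mm of the tray's centre (horizontal distance between purple_rack and purple_tray below 0.022 m and z of purple_rack in the frame of purple_tray below 0.006 m and angle between each of purple_rack, blue_rack, yellow_rack, green_rack's own z axis and vertical below 0.04 rad and linear speed of each of purple_rack, blue_rack, yellow_rack, green_rack below 0.02 m/s and angular speed of each of purple_rack, blue_rack, yellow_rack, green_rack below 0.1 rad/s and horizontal distance between blue_rack and blue_tray below 0.022 m and z of blue_rack in the frame of blue_tray below 0.006 m and horizontal distance between yellow_rack and yellow_tray below 0.022 m and z of yellow_rack in the frame of yellow_tray below 0.006 m and horizontal distance between green_rack and green_tray below 0.022 m and z of green_rack in the frame of green_tray below 0.006 m); the robot touches nothing.
It fails at once if a rack is tipped more than 20 degrees (angle between any of purple_rack, blue_rack, yellow_rack, green_rack's own z axis and vertical above 0.35 rad).
It fails at once if a rack is dropped or flung (faster than 0.5 m/s with no finger touching it: a fall of over 1 cm) ((linear speed of purple_rack above 0.5 m/s and contact force between purple_rack and the fingers below 0.05 N) or (linear speed of blue_rack above 0.5 m/s and contact force between blue_rack and the fingers below 0.05 N) or (linear speed of yellow_rack above 0.5 m/s and contact force between yellow_rack and the fingers below 0.05 N) or (linear speed of green_rack above 0.5 m/s and contact force between green_rack and the fingers below 0.05 N)).
It fails at once if the specimen pot or the pipette is pushed more than 20 mm (distance of any of specimen_pot, pipette from where it was at the start of the episode above 0.02 m).
It also fails if it takes over 120 s, if anything falls off the work surface, if the arm or the gripper's body presses on something with over 40 N, if the wrist force passes 120 N, or if a joint passes its speed limit or range.

## Working session

There is one attempt and no reset: what is moved stays moved. The work goes in short steps, Python scripts to look and compute and a tool call to move; the robot and the scene stay as the last step left them, time stands still between calls to the robot, and variables do not carry over. Pictures are saved under pics/ and viewed, at most 14 in all, crops included, and the job is handed in when it is done.

Besides the shell and the picture viewer there is one more tool, called by a JSON object that holds its "fn" and its "kwargs". servo_tool: Moves the arm, as the interface text tells. Its arguments: {"type":"object","properties":{"fingers":{"type":"array","items":{"type":"number"}},"linear":{"type":"array","items":{"type":"array","items":{"type":"number"}}},"rotation":{"type":"array","items":{"type":"array","items":{"type":"number"}}},"force":{"type":"number"}},"required":["fingers","linear","rotation"]}

```bash
mkdir -p pics; cat > h.py <<'E'
import numpy as np, cv2
from bench import r
def snap(n,f=None):
    s=r.snapshot(n)
    if f: cv2.imwrite('pics/'+f,cv2.cvtColor(np.asarray(s['frame'],np.uint8),cv2.COLOR_RGB2BGR))
    return s
def ray(s,u,v):
    K=np.array([[s['fx'],0,s['cx']],[0,s['fy'],s['cy']],[0,0,1]],float)
    p=cv2.undistortPoints(np.array([[[u,v]]],float),K,np.array([s['k1'],0,0,0],float))[0,0]
    T=np.array(s['camera_from_world']);R=T[:3,:3];t=T[:3,3]
    return -R.T@t, R.T@np.array([p[0],-p[1],-1])
def onz(s,u,v,z):
    o,d=ray(s,u,v); return (o+d*(z-o[2])/d[2])[:2]
E
python3 - <<'E'
from h import *
for n in('scene','top'):
    s=snap(n,n+'0.png'); print(n,s['fx'],s['k1'],ray(s,256,192))
print(r.sense())
E
```

```text
scene 431.7807772504047 -0.06789209907453042 (array([ 1371.61841096, -1112.42006697,   940.64302167]), array([-0.51448041,  0.66112928, -0.54610769]))
top 431.33053914856566 0.03935493564338428 (array([ 345.72491774,   16.76524876, 1743.38394113]), array([ 0.1155368 , -0.00520428, -0.99330033]))
{'time': 0.1, 'joint_pos': array([-7.34180858e+01,  7.51290215e+00,  8.53221038e+01, -6.12814638e-04,
        8.72610620e+01, -4.89405205e+00]), 'qd': array([-0.07196686, -0.09445028, -0.23600478, -0.06298355,  0.09760226,
       -0.0580879 ]), 'joint_efforts': array([ 9.52011433e-04, -5.70955467e+01, -5.01941264e+01, -1.70262770e-04,
        8.17319553e-03, -2.85669438e-05]), 'tool_pos': array([ 219.53190748, -557.86272909,  224.43618922]), 'tcp_rot': array([-1.79904230e+02, -7.58605825e-03,  2.14759897e+01]), 'ft_force': array([-0.61916343,  0.75837204, -0.61025672]), 'wrist_torque': array([-0.04557438, -0.02493794,  0.00463731]), 'grip_force': 0.0, 'finger_gap': 85.53673053998604}
```

View pics/scene0.png

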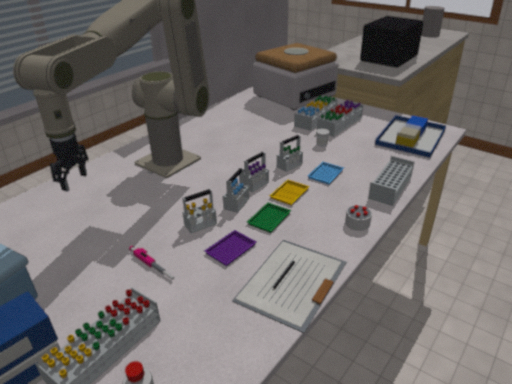

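View pics/top0.png

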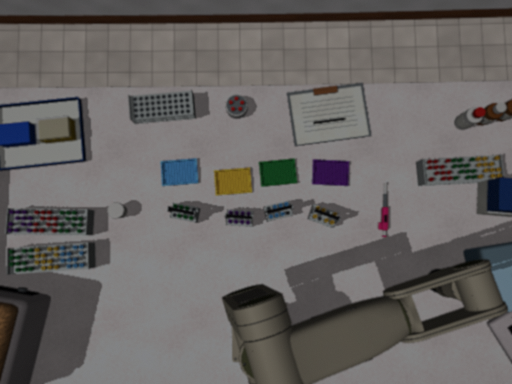

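The scene view shows the racks in a row between robot and trays. In the top view (up is +x, left is +y), the trays are at about blue (180,172), yellow (234,181), green (278,172) and purple (331,172). The racks are green (184,212), purple (239,216), blue (278,210) and yellow (325,215), with the pipette at (385,210) and the pot at (118,210).

```bash
cat >> h.py <<'E'
def rect(s,mask,z,off=(0,0),n=1):
    c,_=cv2.findContours(mask.astype(np.uint8),cv2.RETR_EXTERNAL,cv2.CHAIN_APPROX_NONE)
    for k in sorted(c,key=cv2.contourArea)[::-1][:n]:
        w=np.array([onz(s,p[0]+off[0],p[1]+off[1],z) for p in k[:,0].astype(float)],np.float32)
        (x,y),(a,b),t=cv2.minAreaRect(w)
        if a<b: t-=90; a,b=b,a      # t: angle of long side from x
        print('  centre %.0f %.0f size %.0f %.0f longdir %.1f area %d'%(x,y,a,b,(t)%180,cv2.contourArea(k)))
E
python3 - <<'E'
from h import *
s=snap('top'); f=s['frame']; H=cv2.cvtColor(f,cv2.COLOR_RGB2HSV)
for n,(u,v) in dict(blue=(180,172),yellow=(234,181),green=(278,172),purple=(331,172)).items():
    h=int(H[v,u,0]); print(n,H[v,u])
    m=(abs(H[...,0].astype(int)-h)<8)&(H[...,1]>90); roi=np.zeros_like(m); roi[v-20:v+21,u-30:u+31]=1
    rect(s,m&roi,10)
for n,(u,v) in dict(green=(184,212),purple=(239,216),blue=(278,210),yellow=(325,215)).items():
    roi=np.zeros(f.shape[:2],bool); roi[v-18:v+19,u-25:u+26]=1
    print(n); rect(s,(f.max(2)<50)&roi,134,n=3)
cv2.imwrite('pics/c.png',cv2.cvtColor(cv2.resize(f[190:240,160:350],None,fx=4.2,fy=4.2,interpolation=cv2.INTER_CUBIC),cv2.COLOR_RGB2BGR))
E
```

```text
blue [104 161 127]
  centre 635 319 size 146 101 longdir 94.4 area 825
yellow [ 23 193 124]
  centre 594 102 size 149 103 longdir 93.8 area 868
green [ 67 188  61]
  centre 627 -82 size 144 98 longdir 94.9 area 783
purple [138 194  67]
  centre 624 -296 size 144 99 longdir 86.5 area 800
green
  centre 466 289 size 99 39 longdir 79.1 area 126
  centre 451 232 size 45 13 longdir 168.7 area 14
  centre 449 293 size 15 4 longdir 89.1 area 3
purple
  centre 447 75 size 93 22 longdir 89.2 area 100
  centre 426 107 size 0 0 longdir 0.0 area 0
  centre 425 84 size 0 0 longdir 0.0 area 0
blue
  centre 468 -75 size 96 19 longdir 97.3 area 59
  centre 454 -106 size 8 4 longdir 89.2 area 2
yellow
  centre 448 -254 size 93 21 longdir 63.9 area 82
  centre 432 -225 size 8 7 longdir 178.2 area 3
```

View pics/c.png

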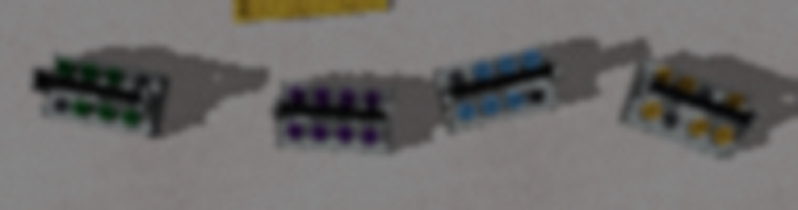

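The crop shows the four black handles: green slanted to about 79°, purple about 89°, blue about 100° and yellow about 64°, all 93–99 mm long as they should be. I'll move above the yellow rack next and look with the wrist camera.

```bash
cat >> h.py <<'E'
from scipy.spatial.transform import Rotation as Rn
def go(x,y,z,yaw):
    q=r.sense(); R=Rn.from_euler('xyz',q['tcp_rot'],degrees=True)
    G=Rn.from_euler('xyz',[180,0,yaw],degrees=True)
    print('goal',(x,y,z,yaw),'lin',np.round(R.inv().apply(np.array([x,y,z])-q['tool_pos'])/1000,4).tolist(),'rot',np.round((R.inv()*G).as_rotvec(degrees=True),1).tolist(),'t',q['time'])
E
python3 -c "
from h import *
go(448,-254,240,64)"
```

```text
goal (448, -254, 240, 64) lin [0.3239, -0.1992, -0.0151] rot [-0.1, -0.0, -42.5] t 0.15
```

{"fn": "servo_tool", "kwargs": {"fingers": [0.085,0.085,0.085,0.085,0.085,0.085,0.085,0.085,0.085,0.085], "linear": [[0.03,-0.02,-0.015],[0.07,-0.043,-0.015],[0.11,-0.068,-0.015],[0.15,-0.092,-0.015],[0.19,-0.117,-0.015],[0.23,-0.141,-0.015],[0.27,-0.166,-0.015],[0.3,-0.185,-0.015],[0.324,-0.199,-0.015],[0.324,-0.199,-0.015]], "rotation": [[0,0,-4],[0,0,-9],[0,0,-14],[0,0,-19],[0,0,-24],[0,0,-29],[0,0,-34],[0,0,-39],[0,0,-42.5],[0,0,-42.5]]}}

```text
time: 1.15
tool_pos: [449.9, -251.7, 240.1]
tcp_rot: [-180.0, -0.1, 64.3]
ft_force: [-0.2, 0.1, 0.0]
finger_gap: 84.8
grip_force: 0.0
```

```bash
python3 -c "
from h import *
s=snap('wrist','w1.png');print(r.sense()['tool_pos'],r.sense()['tcp_rot']);print(ray(s,256,192))
T=np.array(s['camera_from_world'])
def px(p):
    c=T@np.array([*p,1]);a,b=c[0]/-c[2],-c[1]/-c[2];k=1+s['k1']*(a*a+b*b);return s['fx']*a*k+s['cx'],s['fy']*b*k+s['cy']
print(px((448,-254,134)))"
```

```text
[ 448.94961124 -253.194574    240.1290447 ] [-1.79973504e+02 -4.00118269e-03  6.41352101e+01]
(array([ 478.17212757, -192.97286334,  389.17370854]), array([-0.10549573, -0.23641893, -0.96593317]))
(np.float64(253.302028409694), np.float64(191.7224267645699))
```

View pics/w1.png

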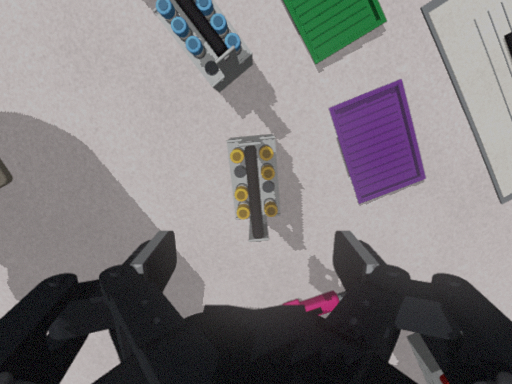

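The wrist view shows the yellow rack in the middle, with its handle from (250,146) to (258,237). The purple tray at (377,142) is in full view, the pipette is at (310,302), and there is room for the fingers. I'll measure the handle.

```bash
cat >> h.py <<'E'
def handle(u0=190,u1=320,v0=120,v1=245,name='wrist',z=134,thr=60):
    s=snap(name); f=s['frame']
    roi=np.zeros(f.shape[:2],bool); roi[v0:v1,u0:u1]=1
    m=cv2.morphologyEx(((f.max(2)<thr)&roi).astype(np.uint8),cv2.MORPH_OPEN,np.ones((7,7)))
    rect(s,m,z,n=2)
COL=dict(blue=104,yellow=23,green=67,purple=138)
def tray(col,name='wrist',n=1,z=14,smin=90):
    s=snap(name); H=cv2.cvtColor(s['frame'],cv2.COLOR_RGB2HSV)
    m=((abs(H[...,0].astype(int)-COL[col])<10)&(H[...,1]>smin)).astype(np.uint8)
    print(col); rect(s,cv2.morphologyEx(m,cv2.MORPH_OPEN,np.ones((5,5))),z,n=n)
E
python3 -c "
from h import *
handle(); tray('purple'); go(448,-254,123,64)"
```

```text
purple
  centre 623 -297 size 147 103 longdir 86.2 area 7264
goal (448, -254, 123, 64) lin [0.0008, -0.0002, 0.1171] rot [-0.0, 0.0, -0.1] t 1.3
```

```bash
python3 -c "
from h import *
s=snap('wrist');f=s['frame'];print(f[185,225:275:3].max(1),f[220,240:275:3].max(1))
for t in (70,85,100): print(t);handle(238,272,thr=t)"
```

```text
[187 184 185 164 127 154 135 106  63  68  60  55 160  83  84  88  80] [187 185 185 175  78  67  67  64 107 108 142 140]
70
  centre 451 -247 size 24 10 longdir 67.8 area 214
  centre 461 -221 size 18 11 longdir 64.0 area 191
85
  centre 448 -256 size 96 12 longdir 69.9 area 955
100
  centre 445 -255 size 96 21 longdir 71.8 area 1103
  centre 462 -256 size 8 7 longdir 64.4 area 55
```

```bash
python3 -c "
from h import *
go(448,-256,123,69.7)"
```

```text
goal (448, -256, 123, 69.7) lin [-0.0004, 0.0005, 0.1173] rot [-0.0, 0.0, -5.8] t 1.5
```

{"fn": "servo_tool", "kwargs": {"fingers": [0.085,0.085,0.085,0.085,0.085,0.085,0.085,0.03,0.0,0.0], "linear": [[0,0,0.015],[0,0,0.04],[0,0,0.065],[0,0,0.09],[0,0,0.108],[0,0,0.117],[0,0,0.117],[0,0,0.117],[0,0,0.117],[0,0,0.117]], "rotation": [[0,0,-3],[0,0,-5.8],[0,0,-5.8],[0,0,-5.8],[0,0,-5.8],[0,0,-5.8],[0,0,-5.8],[0,0,-5.8],[0,0,-5.8],[0,0,-5.8]], "force": 80}}

```text
time: 2.5
tool_pos: [449.0, -255.1, 124.7]
tcp_rot: [179.9, 0.0, 69.8]
ft_force: [0.0, -0.7, 0.6]
finger_gap: 43.4
grip_force: 0.0
```

{"fn": "servo_tool", "kwargs": {"fingers": [0.0,0.0,0.0,0.0,0.0,0.0,0.0,0.0,0.0,0.0], "linear": [[0,0,0],[0,0,0],[0,0,0],[0,0,0],[0,0,0],[0,0,-0.005],[0,0,-0.015],[0,0,-0.03],[0,0,-0.05],[0,0,-0.06]], "rotation": [[0,0,0],[0,0,0],[0,0,0],[0,0,0],[0,0,0],[0,0,0],[0,0,0],[0,0,0],[0,0,0],[0,0,0]]}}

```text
time: 3.5
tool_pos: [449.3, -255.2, 186.4]
tcp_rot: [179.8, 0.0, 69.8]
ft_force: [0.4, -1.1, -3.1]
finger_gap: 8.3
grip_force: 78.4
```

```bash
python3 -c "
from h import *
q=r.sense();print(q['finger_gap'],q['grip_force'],q['ft_force'],q['tool_pos']);snap('wrist','w2.png');go(594,102,300,93.8)"
```

```text
8.301507902476951 78.3666807267582 [ 0.36408472 -1.0884079  -3.07745865] [ 449.25648153 -255.20934584  186.35131554]
goal (594, 102, 300, 93.8) lin [0.3852, 0.0122, -0.1129] rot [0.3, 0.1, -24.0] t 3.55
```

View pics/w2.png

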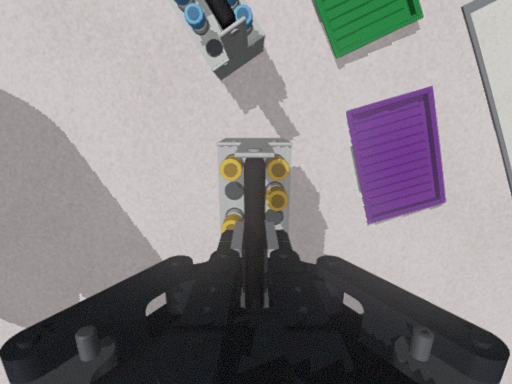

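The yellow rack hangs straight, with a wrist load of about 3.1 N. The wrist and top measurements of the purple tray agree within 1 mm, so the top-view tray poses will do. I'll carry it high to the yellow tray.

{"fn": "servo_tool", "kwargs": {"fingers": [0,0,0,0,0,0,0,0,0,0], "linear": [[0,0,-0.02],[0,0,-0.05],[0.01,0,-0.08],[0.03,0.001,-0.105],[0.06,0.002,-0.113],[0.09,0.003,-0.113],[0.125,0.004,-0.113],[0.16,0.005,-0.113],[0.19,0.006,-0.113],[0.21,0.007,-0.113]], "rotation": [[0,0,0],[0,0,0],[0,0,-1],[0,0,-3],[0,0,-5],[0,0,-7],[0,0,-9],[0,0,-11],[0,0,-13],[0,0,-14]]}}

```text
time: 4.55
tool_pos: [527.9, -57.8, 296.1]
tcp_rot: [-180.0, -0.0, 83.9]
ft_force: [-0.2, -0.1, -2.5]
finger_gap: 8.3
grip_force: 78.6
```

```bash
python3 -c "
from h import *
go(594,102,300,93.8)"
```

```text
goal (594, 102, 300, 93.8) lin [0.1659, 0.0489, -0.0038] rot [-0.0, -0.0, -9.9] t 4.55
```

{"fn": "servo_tool", "kwargs": {"fingers": [0,0,0,0,0,0,0,0,0,0], "linear": [[0.02,0.006,0],[0.045,0.013,0],[0.075,0.022,0],[0.105,0.031,0],[0.13,0.038,0],[0.15,0.044,0],[0.16,0.047,0],[0.166,0.049,0],[0.166,0.049,0],[0.166,0.049,0]], "rotation": [[0,0,-1],[0,0,-3],[0,0,-5],[0,0,-7],[0,0,-9],[0,0,-10],[0,0,-10],[0,0,-10],[0,0,-10],[0,0,-10]]}}

```text
time: 5.55
tool_pos: [594.1, 99.0, 296.4]
tcp_rot: [-180.0, 0.0, 93.7]
ft_force: [0.9, -0.5, -3.4]
finger_gap: 8.5
grip_force: 78.6
```

```bash
python3 -c "
from h import *
snap('wrist','w3.png');go(594,102,132,93.8);tray('yellow','top')"
```

```text
goal (594, 102, 132, 93.8) lin [0.0032, 0.0001, 0.1645] rot [-0.0, 0.0, -0.1] t 5.6
yellow
  centre 35 969 size 194 56 longdir 3.6 area 420
```

View pics/w3.png

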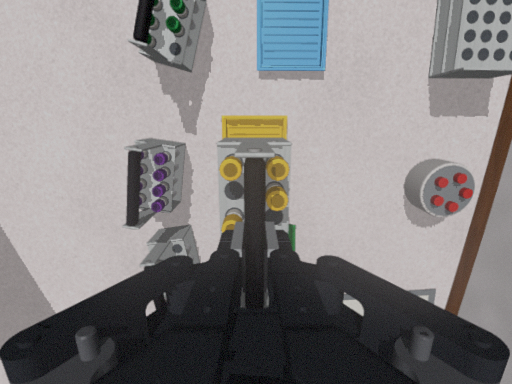

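The rack is lined up with the yellow tray, whose far edge shows at (254,127), centred on the rack. I'll lower it.

{"fn": "servo_tool", "kwargs": {"fingers": [0,0,0,0,0,0,0,0,0,0], "linear": [[0.003,0,0.01],[0.003,0,0.03],[0.003,0,0.055],[0.003,0,0.085],[0.003,0,0.11],[0.003,0,0.135],[0.003,0,0.15],[0.003,0,0.158],[0.003,0,0.163],[0.003,0,0.163]], "rotation": [[0,0,0],[0,0,0],[0,0,0],[0,0,0],[0,0,0],[0,0,0],[0,0,0],[0,0,0],[0,0,0],[0,0,0]]}}

```text
time: 6.65
tool_pos: [594.2, 102.8, 133.6]
tcp_rot: [180.0, -0.0, 93.8]
ft_force: [-0.7, -0.9, -2.8]
finger_gap: 8.4
grip_force: 78.6
```

{"fn": "servo_tool", "kwargs": {"fingers": [0,0,0,0,0], "linear": [[0,0,0.001],[0,0,0.002],[0,0,0.003],[0,0,0.004],[0,0,0.004]], "rotation": [[0,0,0],[0,0,0],[0,0,0],[0,0,0],[0,0,0]]}}

```text
time: 7.15
tool_pos: [594.0, 102.8, 129.4]
tcp_rot: [-180.0, 0.0, 93.8]
ft_force: [-0.6, 0.8, -3.4]
finger_gap: 8.6
grip_force: 78.6
```

{"fn": "servo_tool", "kwargs": {"fingers": [0,0,0,0,0], "linear": [[0,0,0.001],[0,0,0.002],[0,0,0.0025],[0,0,0.0025],[0,0,0.0025]], "rotation": [[0,0,0],[0,0,0],[0,0,0],[0,0,0],[0,0,0]]}}

```text
time: 7.65
tool_pos: [594.2, 103.0, 127.3]
tcp_rot: [180.0, -0.0, 93.8]
ft_force: [-1.1, 0.7, 1.1]
finger_gap: 8.1
grip_force: 79.1
```

It has touched down: the wrist force went from -3.4 to +1.1 N at the expected height. I'll release and rise.

{"fn": "servo_tool", "kwargs": {"fingers": [0.02,0.05,0.085,0.085,0.085,0.085,0.085,0.085,0.085,0.085], "linear": [[0,0,0],[0,0,0],[0,0,0],[0,0,0],[0,0,0],[0,0,-0.02],[0,0,-0.05],[0,0,-0.08],[0,0,-0.11],[0,0,-0.12]], "rotation": [[0,0,0],[0,0,0],[0,0,0],[0,0,0],[0,0,0],[0,0,0],[0,0,0],[0,0,0],[0,0,0],[0,0,0]]}}

```text
time: 8.65
tool_pos: [595.7, 102.9, 251.2]
tcp_rot: [179.7, -0.0, 93.8]
ft_force: [0.2, -0.3, -0.1]
finger_gap: 84.8
grip_force: 0.0
```

```bash
python3 -c "
from h import *
go(447,75,245,89)"
```

```text
goal (447, 75, 245, 89) lin [-0.0181, -0.1502, 0.0053] rot [0.3, -0.0, 4.8] t 8.65
```

{"fn": "servo_tool", "kwargs": {"fingers": [0.085,0.085,0.085,0.085,0.085,0.085,0.085], "linear": [[-0.004,-0.03,0],[-0.008,-0.07,0],[-0.013,-0.11,0],[-0.018,-0.14,0],[-0.018,-0.15,0],[-0.018,-0.15,0],[-0.018,-0.15,0]], "rotation": [[0,0,1],[0,0,3],[0,0,5],[0,0,5],[0,0,5],[0,0,5],[0,0,5]]}}

```text
time: 9.35
tool_pos: [446.2, 75.1, 246.8]
tcp_rot: [180.0, -0.0, 88.8]
ft_force: [0.4, -0.0, 0.1]
finger_gap: 84.9
grip_force: 0.0
```

```bash
python3 -c "
from h import *
for t in (75,85,95): print(t);handle(238,285,thr=t)
s=snap('wrist','w4.png')
handle(200,310,thr=75)
go(447,75,124,89)"
```

```text
75
  centre 444 74 size 94 11 longdir 85.9 area 859
85
  centre 444 74 size 96 13 longdir 86.6 area 940
95
  centre 444 74 size 96 14 longdir 87.0 area 1008
  centre 454 20 size 16 16 longdir 88.7 area 171
  centre 444 74 size 95 12 longdir 85.8 area 878
goal (447, 75, 124, 89) lin [-0.0, 0.0011, 0.1226] rot [-0.0, 0.0, -0.2] t 9.6
```

View pics/w4.png

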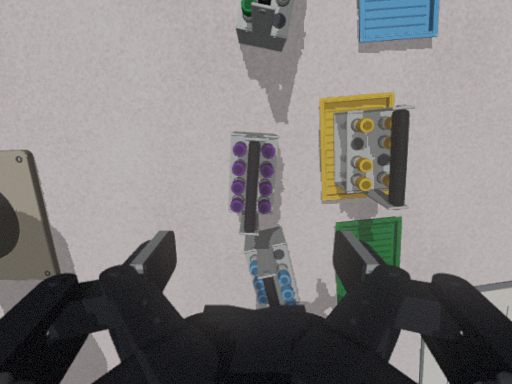

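The yellow rack stands inside its tray at (357,147). The purple handle is in the middle of the image from (254,143) to (250,232) and measures (444, 74) at 86.3°. I'll grasp it.

{"fn": "servo_tool", "kwargs": {"fingers": [0.085,0.085,0.085,0.085,0.085,0.085,0.085,0.03,0.0,0.0], "linear": [[-0.001,-0.002,0.015],[-0.001,-0.002,0.04],[-0.001,-0.002,0.07],[-0.001,-0.002,0.095],[-0.001,-0.002,0.115],[-0.001,-0.002,0.123],[-0.001,-0.002,0.123],[-0.001,-0.002,0.123],[-0.001,-0.002,0.123],[-0.001,-0.002,0.123]], "rotation": [[0,0,2.5],[0,0,2.5],[0,0,2.5],[0,0,2.5],[0,0,2.5],[0,0,2.5],[0,0,2.5],[0,0,2.5],[0,0,2.5],[0,0,2.5]], "force": 80}}

```text
time: 10.6
tool_pos: [444.4, 74.0, 125.2]
tcp_rot: [179.9, -0.0, 86.3]
ft_force: [0.3, 0.2, 0.9]
finger_gap: 43.6
grip_force: 0.0
```

{"fn": "servo_tool", "kwargs": {"fingers": [0,0,0,0,0,0,0,0,0,0], "linear": [[0,0,0],[0,0,0],[0,0,0],[0,0,0],[0,0,0],[0,0,-0.005],[0,0,-0.015],[0,0,-0.03],[0,0,-0.06],[0,0,-0.09]], "rotation": [[0,0,0],[0,0,0],[0,0,0],[0,0,0],[0,0,0],[0,0,0],[0,0,0],[0,0,0],[0,0,0],[0,0,0]]}}

```text
time: 11.6
tool_pos: [442.6, 74.0, 214.4]
tcp_rot: [-179.9, 0.0, 86.3]
ft_force: [0.6, 0.4, -3.5]
finger_gap: 8.3
grip_force: 78.5
```

```bash
python3 -c "
from h import *
go(444,74,300,86.3);go(623,-297,300,86.3)"
```

```text
goal (444, 74, 300, 86.3) lin [0.0001, 0.0012, -0.0856] rot [-0.1, 0.0, -0.0] t 11.6
goal (623, -297, 300, 86.3) lin [-0.3585, 0.2039, -0.0859] rot [-0.1, 0.0, -0.0] t 11.6
```

{"fn": "servo_tool", "kwargs": {"fingers": [0,0,0,0,0,0,0,0,0,0], "linear": [[0,0,-0.025],[0,0,-0.055],[-0.005,0.003,-0.08],[-0.02,0.011,-0.085],[-0.045,0.026,-0.085],[-0.075,0.043,-0.085],[-0.105,0.06,-0.085],[-0.135,0.077,-0.085],[-0.165,0.094,-0.085],[-0.195,0.111,-0.085]], "rotation": [[0,0,0],[0,0,0],[0,0,0],[0,0,0],[0,0,0],[0,0,0],[0,0,0],[0,0,0],[0,0,0],[0,0,0]]}}

```text
time: 12.6
tool_pos: [541.8, -129.1, 299.0]
tcp_rot: [-180.0, -0.0, 86.3]
ft_force: [0.7, 0.8, -3.3]
finger_gap: 8.0
grip_force: 78.5
```

{"fn": "servo_tool", "kwargs": {"fingers": [0,0,0,0,0,0,0,0,0,0], "linear": [[-0.03,0.017,0],[-0.06,0.034,0],[-0.09,0.051,0],[-0.115,0.065,0],[-0.135,0.077,0],[-0.15,0.086,0],[-0.16,0.091,0],[-0.163,0.093,0],[-0.163,0.093,0],[-0.163,0.093,0]], "rotation": [[0,0,0],[0,0,0],[0,0,0],[0,0,0],[0,0,0],[0,0,0],[0,0,0],[0,0,0],[0,0,0],[0,0,0]]}}

```text
time: 13.6
tool_pos: [623.7, -295.7, 299.1]
tcp_rot: [-180.0, -0.0, 86.3]
ft_force: [0.6, 0.7, -3.1]
finger_gap: 8.0
grip_force: 78.5
```

```bash
python3 -c "
from h import *
snap('wrist','w5.png');go(623,-297,132,86.3)"
```

```text
goal (623, -297, 132, 86.3) lin [-0.0015, -0.0007, 0.1672] rot [0.0, -0.0, 0.0] t 13.65
```

View pics/w5.png

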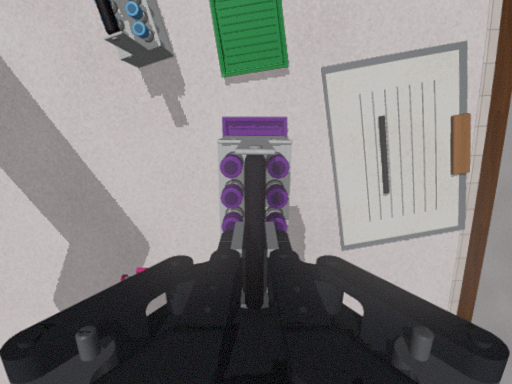

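The purple rack is centred and parallel above the purple tray, whose edge shows at (255,127). I'll lower it.

{"fn": "servo_tool", "kwargs": {"fingers": [0,0,0,0,0,0,0,0,0,0], "linear": [[-0.001,0,0.01],[-0.001,0,0.03],[-0.001,0,0.055],[-0.001,0,0.085],[-0.001,0,0.11],[-0.001,0,0.135],[-0.001,0,0.152],[-0.001,0,0.161],[-0.001,0,0.166],[-0.001,0,0.168]], "rotation": [[0,0,0],[0,0,0],[0,0,0],[0,0,0],[0,0,0],[0,0,0],[0,0,0],[0,0,0],[0,0,0],[0,0,0]]}}

```text
time: 14.65
tool_pos: [624.1, -297.6, 131.3]
tcp_rot: [180.0, 0.0, 86.3]
ft_force: [1.3, 0.8, -3.5]
finger_gap: 8.3
grip_force: 78.5
```

{"fn": "servo_tool", "kwargs": {"fingers": [0,0,0,0], "linear": [[0,0,0.001],[0,0,0.002],[0,0,0.002],[0,0,0.002]], "rotation": [[0,0,0],[0,0,0],[0,0,0],[0,0,0]]}}

```text
time: 15.05
tool_pos: [624.0, -297.7, 129.5]
tcp_rot: [180.0, 0.0, 86.3]
ft_force: [-0.7, -0.2, -3.5]
finger_gap: 8.1
grip_force: 78.5
```

{"fn": "servo_tool", "kwargs": {"fingers": [0,0,0,0], "linear": [[0,0,0.001],[0,0,0.002],[0,0,0.002],[0,0,0.002]], "rotation": [[0,0,0],[0,0,0],[0,0,0],[0,0,0]]}}

```text
time: 15.45
tool_pos: [624.1, -297.6, 127.8]
tcp_rot: [179.9, 0.0, 86.3]
ft_force: [-2.0, 1.7, 3.6]
finger_gap: 8.2
grip_force: 79.5
```

Contact. I'll release and go to the blue rack (468,-75).

{"fn": "servo_tool", "kwargs": {"fingers": [0.02,0.05,0.085,0.085,0.085,0.085,0.085,0.085,0.085,0.085], "linear": [[0,0,0],[0,0,0],[0,0,0],[0,0,0],[0,0,0],[0,0,-0.02],[0,0,-0.05],[0,0,-0.08],[0,0,-0.11],[0,0,-0.115]], "rotation": [[0,0,0],[0,0,0],[0,0,0],[0,0,0],[0,0,0],[0,0,0],[0,0,0],[0,0,0],[0,0,0],[0,0,0]]}}

```text
time: 16.45
tool_pos: [625.6, -298.6, 247.7]
tcp_rot: [179.6, 0.2, 86.3]
ft_force: [0.6, 0.6, 1.1]
finger_gap: 84.9
grip_force: 0.0
```

```bash
python3 -c "
from h import *
go(468,-75,243,100)"
```

```text
goal (468, -75, 243, 100) lin [0.2129, -0.1718, 0.0027] rot [0.4, 0.2, -13.7] t 16.45
```

{"fn": "servo_tool", "kwargs": {"fingers": [0.085,0.085,0.085,0.085,0.085,0.085,0.085,0.085,0.085,0.085], "linear": [[0.02,-0.016,0],[0.05,-0.04,0],[0.085,-0.068,0],[0.12,-0.097,0],[0.155,-0.125,0],[0.185,-0.15,0],[0.205,-0.165,0],[0.213,-0.171,0],[0.213,-0.171,0],[0.213,-0.171,0]], "rotation": [[0,0,-2],[0,0,-4],[0,0,-6],[0,0,-8],[0,0,-10],[0,0,-12],[0,0,-14],[0,0,-14],[0,0,-14],[0,0,-14]]}}

```text
time: 17.45
tool_pos: [467.4, -74.5, 241.8]
tcp_rot: [180.0, 0.0, 100.2]
ft_force: [0.3, 0.2, -0.4]
finger_gap: 84.8
grip_force: 0.0
```

```bash
python3 -c "
from h import *
for t in (75,85): print(t);handle(230,285,thr=t)
s=snap('wrist','w6.png')
go(468,-75,124,100)"
```

```text
75
  centre 469 -78 size 94 11 longdir 102.6 area 895
85
  centre 469 -78 size 95 12 longdir 102.2 area 937
  centre 459 -93 size 8 7 longdir 10.2 area 55
goal (468, -75, 124, 100) lin [-0.0004, 0.0006, 0.1176] rot [-0.0, -0.0, 0.2] t 17.6
```

View pics/w6.png

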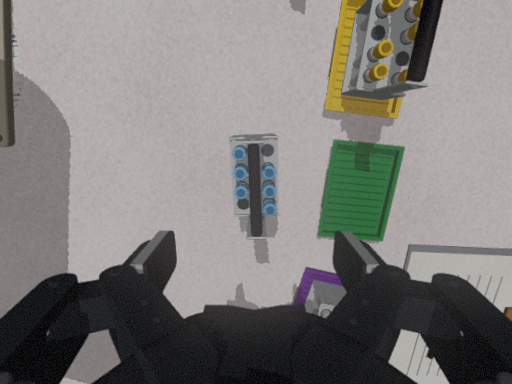

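The blue handle is at (254,190) in the image and measures (469, -78) at 102.3°. The green tray is in view at (361,190). I'll grasp and measure the green tray on the way.

{"fn": "servo_tool", "kwargs": {"fingers": [0.085,0.085,0.085,0.085,0.085,0.085,0.085,0.03,0.0,0.0], "linear": [[-0.0035,0.001,0.015],[-0.0035,0.001,0.04],[-0.0035,0.001,0.065],[-0.0035,0.001,0.09],[-0.0035,0.001,0.11],[-0.0035,0.001,0.118],[-0.0035,0.001,0.118],[-0.0035,0.001,0.118],[-0.0035,0.001,0.118],[-0.0035,0.001,0.118]], "rotation": [[0,0,-2],[0,0,-2],[0,0,-2],[0,0,-2],[0,0,-2],[0,0,-2],[0,0,-2],[0,0,-2],[0,0,-2],[0,0,-2]], "force": 80}}

```text
time: 18.6
tool_pos: [469.4, -77.4, 125.2]
tcp_rot: [179.9, 0.1, 102.3]
ft_force: [0.2, 0.0, -0.6]
finger_gap: 43.6
grip_force: 0.0
```

{"fn": "servo_tool", "kwargs": {"fingers": [0,0,0,0,0,0,0,0,0,0], "linear": [[0,0,0],[0,0,0],[0,0,0],[0,0,0],[0,0,0],[0,0,-0.005],[0,0,-0.015],[0,0,-0.03],[0,0,-0.06],[0,0,-0.09]], "rotation": [[0,0,0],[0,0,0],[0,0,0],[0,0,0],[0,0,0],[0,0,0],[0,0,0],[0,0,0],[0,0,0],[0,0,0]]}}

```text
time: 19.6
tool_pos: [468.2, -77.0, 215.5]
tcp_rot: [-180.0, -0.0, 102.3]
ft_force: [0.1, -1.2, -2.4]
finger_gap: 8.0
grip_force: 78.5
```

```bash
python3 -c "
from h import *
tray('green');q=r.sense();print(q['finger_gap'],q['ft_force'])
go(635,319,300,94.4)"
```

```text
green
  centre 623 -84 size 146 94 longdir 94.3 area 6408
8.366168127956323 [ 1.67890655 -0.99875615  3.9878602 ]
goal (635, 319, 300, 94.4) lin [0.3525, 0.2452, -0.0777] rot [0.4, 0.2, 7.9] t 19.65
```

{"fn": "servo_tool", "kwargs": {"fingers": [0,0,0,0,0,0,0,0,0,0], "linear": [[0,0,-0.025],[0,0,-0.055],[0.005,0.003,-0.075],[0.02,0.014,-0.08],[0.045,0.031,-0.08],[0.075,0.052,-0.08],[0.105,0.073,-0.08],[0.135,0.094,-0.08],[0.165,0.115,-0.08],[0.195,0.136,-0.08]], "rotation": [[0,0,0],[0,0,1],[0,0,2],[0,0,3],[0,0,4],[0,0,5],[0,0,6],[0,0,7],[0,0,8],[0,0,8]]}}

```text
time: 20.65
tool_pos: [560.5, 143.9, 294.8]
tcp_rot: [179.9, -0.0, 94.2]
ft_force: [1.1, -0.9, -2.0]
finger_gap: 8.3
grip_force: 78.6
```

```bash
python3 -c "
from h import *
tray('blue');go(635,319,300,94.4)"
```

```text
blue
  centre 635 314 size 143 102 longdir 93.8 area 6909
goal (635, 319, 300, 94.4) lin [0.1641, 0.0865, -0.0052] rot [0.1, -0.2, 0.0] t 20.7
```

{"fn": "servo_tool", "kwargs": {"fingers": [0,0,0,0,0,0,0,0,0,0], "linear": [[0.025,0.013,0],[0.055,0.029,0],[0.085,0.045,0],[0.11,0.058,0],[0.13,0.069,0],[0.145,0.077,0],[0.155,0.083,0],[0.159,0.085,0],[0.159,0.085,0],[0.159,0.085,0]], "rotation": [[0,0,0],[0,0,0],[0,0,0],[0,0,0],[0,0,0],[0,0,0],[0,0,0],[0,0,0],[0,0,0],[0,0,0]]}}

```text
time: 21.7
tool_pos: [632.8, 306.7, 294.1]
tcp_rot: [-180.0, 0.0, 94.3]
ft_force: [-0.1, 0.0, -2.0]
finger_gap: 8.0
grip_force: 78.6
```

```bash
python3 -c "
from h import *
snap('wrist','w7.png');go(635,317,130.5,94.2)"
```

```text
goal (635, 317, 130.5, 94.2) lin [0.0103, 0.0029, 0.1637] rot [0.0, 0.0, 0.0] t 21.75
```

View pics/w7.png

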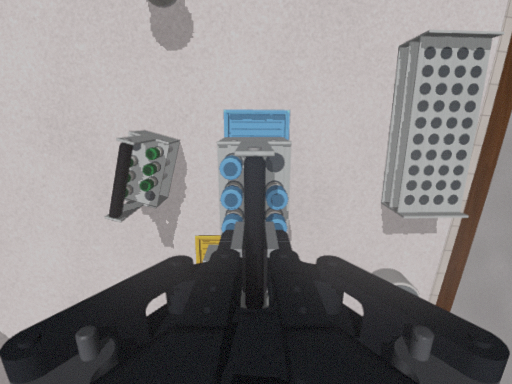

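The blue rack is parallel to its tray, with the tray edge at (257,124) a little ahead and to the right. That agrees with the +10 and +3 mm correction. I'll lower it.

{"fn": "servo_tool", "kwargs": {"fingers": [0,0,0,0,0,0,0,0,0,0], "linear": [[0.004,0.001,0.01],[0.01,0.003,0.03],[0.01,0.003,0.055],[0.01,0.003,0.085],[0.01,0.003,0.11],[0.01,0.003,0.135],[0.01,0.003,0.15],[0.01,0.003,0.159],[0.01,0.003,0.163],[0.01,0.003,0.164]], "rotation": [[0,0,0],[0,0,0],[0,0,0],[0,0,0],[0,0,0],[0,0,0],[0,0,0],[0,0,0],[0,0,0],[0,0,0]]}}

```text
time: 22.75
tool_pos: [635.5, 317.5, 130.5]
tcp_rot: [180.0, -0.0, 94.3]
ft_force: [0.2, 0.0, -2.2]
finger_gap: 7.8
grip_force: 78.6
```

{"fn": "servo_tool", "kwargs": {"fingers": [0,0,0,0], "linear": [[0,0,0.001],[0,0,0.002],[0,0,0.002],[0,0,0.002]], "rotation": [[0,0,0],[0,0,0],[0,0,0],[0,0,0]]}}

```text
time: 23.15
tool_pos: [635.4, 317.5, 128.4]
tcp_rot: [180.0, -0.0, 94.3]
ft_force: [0.6, -0.8, -2.7]
finger_gap: 8.0
grip_force: 78.6
```

{"fn": "servo_tool", "kwargs": {"fingers": [0,0,0,0], "linear": [[0,0,0.0005],[0,0,0.001],[0,0,0.001],[0,0,0.001]], "rotation": [[0,0,0],[0,0,0],[0,0,0],[0,0,0]]}}

```text
time: 23.55
tool_pos: [635.5, 317.7, 127.8]
tcp_rot: [179.9, -0.0, 94.3]
ft_force: [-2.0, 0.8, 3.2]
finger_gap: 8.3
grip_force: 79.5
```

{"fn": "servo_tool", "kwargs": {"fingers": [0.02,0.05,0.085,0.085,0.085,0.085,0.085,0.085,0.085,0.085], "linear": [[0,0,0],[0,0,0],[0,0,0],[0,0,0],[0,0,0],[0,0,-0.02],[0,0,-0.05],[0,0,-0.08],[0,0,-0.11],[0,0,-0.115]], "rotation": [[0,0,0],[0,0,0],[0,0,0],[0,0,0],[0,0,0],[0,0,0],[0,0,0],[0,0,0],[0,0,0],[0,0,0]]}}

```text
time: 24.55
tool_pos: [637.1, 318.3, 247.8]
tcp_rot: [179.6, -0.1, 94.3]
ft_force: [0.9, -0.2, 0.0]
finger_gap: 84.8
grip_force: 0.0
```

```bash
python3 -c "
from h import *
go(463,289,243,78)"
```

```text
goal (463, 289, 243, 78) lin [-0.0162, -0.1758, 0.0034] rot [0.4, -0.2, 16.3] t 24.55
```

{"fn": "servo_tool", "kwargs": {"fingers": [0.085,0.085,0.085,0.085,0.085,0.085,0.085,0.085], "linear": [[-0.002,-0.025,0],[-0.006,-0.06,0],[-0.009,-0.1,0],[-0.013,-0.14,0],[-0.016,-0.165,0],[-0.016,-0.175,0],[-0.016,-0.175,0],[-0.016,-0.175,0]], "rotation": [[0,0,2],[0,0,5],[0,0,8],[0,0,11],[0,0,14],[0,0,16],[0,0,16],[0,0,16]]}}

```text
time: 25.35
tool_pos: [462.0, 288.4, 241.7]
tcp_rot: [180.0, -0.0, 78.3]
ft_force: [0.7, 0.2, 0.1]
finger_gap: 85.2
grip_force: 0.0
```

```bash
python3 -c "
from h import *
for t in (75,85): print(t);handle(225,290,thr=t)
s=snap('wrist','w8.png')
go(463,289,124,78)"
```

```text
75
  centre 468 289 size 95 12 longdir 78.1 area 918
85
  centre 469 290 size 95 13 longdir 78.1 area 1014
  centre 478 275 size 9 8 longdir 79.1 area 62
goal (463, 289, 124, 78) lin [0.0007, 0.0005, 0.1176] rot [-0.0, 0.0, 0.3] t 25.5
```

View pics/w8.png

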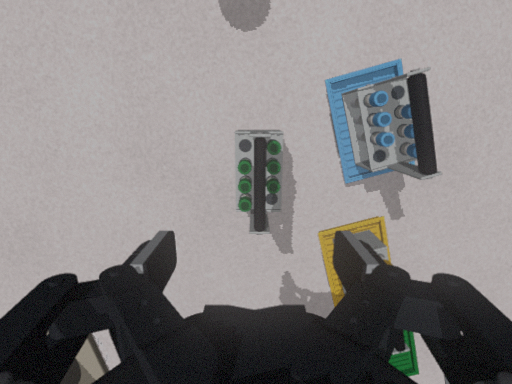

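The blue rack stands inside its tray at (380,120). The green handle is at (260,184) in the image and measures (468, 289) at 78.1°. I'll grasp it.

{"fn": "servo_tool", "kwargs": {"fingers": [0.085,0.085,0.085,0.085,0.085,0.085,0.085,0.03,0.0,0.0], "linear": [[0.002,0.0055,0.015],[0.002,0.0055,0.04],[0.002,0.0055,0.065],[0.002,0.0055,0.09],[0.002,0.0055,0.11],[0.002,0.0055,0.118],[0.002,0.0055,0.118],[0.002,0.0055,0.118],[0.002,0.0055,0.118],[0.002,0.0055,0.118]], "rotation": [[0,0,0],[0,0,0],[0,0,0],[0,0,0],[0,0,0],[0,0,0],[0,0,0],[0,0,0],[0,0,0],[0,0,0]], "force": 80}}

```text
time: 26.5
tool_pos: [468.5, 289.7, 125.2]
tcp_rot: [179.9, -0.1, 78.3]
ft_force: [-0.7, -0.6, -0.1]
finger_gap: 43.4
grip_force: 0.0
```

{"fn": "servo_tool", "kwargs": {"fingers": [0,0,0,0,0,0,0,0,0,0], "linear": [[0,0,0],[0,0,0],[0,0,0],[0,0,0],[0,0,0],[0,0,-0.005],[0,0,-0.015],[0,0,-0.03],[0,0,-0.06],[0,0,-0.09]], "rotation": [[0,0,0],[0,0,0],[0,0,0],[0,0,0],[0,0,0],[0,0,0],[0,0,0],[0,0,0],[0,0,0],[0,0,0]]}}

```text
time: 27.5
tool_pos: [467.2, 289.1, 215.3]
tcp_rot: [-180.0, 0.0, 78.3]
ft_force: [0.4, 0.1, -2.7]
finger_gap: 7.9
grip_force: 78.5
```

```bash
python3 -c "
from h import *
go(625,-83,300,94.6)"
```

```text
goal (625, -83, 300, 94.6) lin [-0.3323, 0.2301, -0.0847] rot [-0.0, 0.0, -16.3] t 27.5
```

{"fn": "servo_tool", "kwargs": {"fingers": [0,0,0,0,0,0,0,0,0,0], "linear": [[0,0,-0.025],[0,0,-0.055],[-0.005,0.003,-0.08],[-0.02,0.014,-0.085],[-0.045,0.031,-0.085],[-0.075,0.052,-0.085],[-0.105,0.073,-0.085],[-0.135,0.093,-0.085],[-0.165,0.114,-0.085],[-0.19,0.131,-0.085]], "rotation": [[0,0,0],[0,0,-1],[0,0,-2],[0,0,-4],[0,0,-6],[0,0,-8],[0,0,-10],[0,0,-12],[0,0,-14],[0,0,-16]]}}

```text
time: 28.5
tool_pos: [557.8, 74.7, 300.1]
tcp_rot: [179.9, 0.0, 94.3]
ft_force: [0.4, 0.7, -3.1]
finger_gap: 7.6
grip_force: 78.5
```

```bash
python3 -c "
from h import *
go(625,-83,300,94.6)"
```

```text
goal (625, -83, 300, 94.6) lin [-0.1623, 0.0552, 0.0002] rot [0.1, 0.0, -0.3] t 28.5
```

{"fn": "servo_tool", "kwargs": {"fingers": [0,0,0,0,0,0,0,0,0,0], "linear": [[-0.025,0.008,0],[-0.055,0.019,0],[-0.085,0.029,0],[-0.11,0.038,0],[-0.13,0.045,0],[-0.145,0.05,0],[-0.155,0.053,0],[-0.16,0.055,0],[-0.16,0.055,0],[-0.16,0.055,0]], "rotation": [[0,0,0],[0,0,0],[0,0,0],[0,0,0],[0,0,0],[0,0,0],[0,0,0],[0,0,0],[0,0,0],[0,0,0]]}}

```text
time: 29.5
tool_pos: [623.9, -78.0, 298.9]
tcp_rot: [-180.0, -0.0, 94.3]
ft_force: [0.1, 0.0, -3.7]
finger_gap: 8.2
grip_force: 78.5
```

```bash
python3 -c "
from h import *
snap('wrist','w9.png');go(625,-83,130.5,94.4)"
```

```text
goal (625, -83, 130.5, 94.4) lin [-0.0052, 0.0007, 0.1685] rot [-0.0, -0.0, -0.1] t 29.55
```

View pics/w9.png

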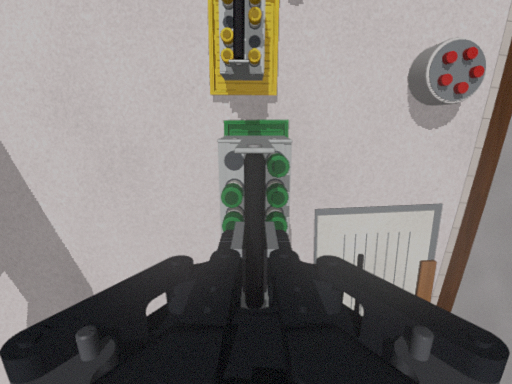

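The green rack is parallel to its tray and about 5 mm too far forward (tray edge at (256,129)). I'll correct that and lower it.

{"fn": "servo_tool", "kwargs": {"fingers": [0,0,0,0,0,0,0,0,0,0], "linear": [[-0.003,0.001,0.01],[-0.005,0.001,0.03],[-0.005,0.001,0.055],[-0.005,0.001,0.085],[-0.005,0.001,0.11],[-0.005,0.001,0.135],[-0.005,0.001,0.152],[-0.005,0.001,0.162],[-0.005,0.001,0.167],[-0.005,0.001,0.168]], "rotation": [[0,0,0],[0,0,0],[0,0,0],[0,0,0],[0,0,0],[0,0,0],[0,0,0],[0,0,0],[0,0,0],[0,0,0]]}}

```text
time: 30.55
tool_pos: [625.6, -83.7, 131.0]
tcp_rot: [180.0, 0.0, 94.3]
ft_force: [-0.5, -0.2, -2.4]
finger_gap: 8.1
grip_force: 78.5
```

{"fn": "servo_tool", "kwargs": {"fingers": [0,0,0,0,0], "linear": [[0,0,0.001],[0,0,0.002],[0,0,0.003],[0,0,0.003],[0,0,0.003]], "rotation": [[0,0,0],[0,0,0],[0,0,0],[0,0,0],[0,0,0]]}}

```text
time: 31.05
tool_pos: [625.5, -83.8, 128.1]
tcp_rot: [180.0, 0.0, 94.3]
ft_force: [0.4, 0.3, -3.4]
finger_gap: 8.1
grip_force: 78.5
```

{"fn": "servo_tool", "kwargs": {"fingers": [0,0,0,0], "linear": [[0,0,0.0005],[0,0,0.001],[0,0,0.001],[0,0,0.001]], "rotation": [[0,0,0],[0,0,0],[0,0,0],[0,0,0]]}}

```text
time: 31.45
tool_pos: [625.8, -83.8, 127.7]
tcp_rot: [179.9, 0.0, 94.3]
ft_force: [-2.2, 0.9, 4.7]
finger_gap: 8.3
grip_force: 79.6
```

{"fn": "servo_tool", "kwargs": {"fingers": [0.02,0.05,0.085,0.085,0.085,0.085,0.085,0.085,0.085,0.085], "linear": [[0,0,0],[0,0,0],[0,0,0],[0,0,0],[0,0,0],[0,0,-0.02],[0,0,-0.05],[0,0,-0.09],[0,0,-0.13],[0,0,-0.17]], "rotation": [[0,0,0],[0,0,0],[0,0,0],[0,0,0],[0,0,0],[0,0,0],[0,0,0],[0,0,0],[0,0,0],[0,0,0]]}}

```text
time: 32.45
tool_pos: [625.2, -83.7, 298.4]
tcp_rot: [-180.0, -0.0, 94.3]
ft_force: [1.8, -0.1, 0.8]
finger_gap: 85.2
grip_force: 0.0
```

{"fn": "servo_tool", "kwargs": {"fingers": [0.085,0.085,0.085,0.085,0.085,0.085,0.085,0.085,0.085,0.085], "linear": [[0,-0.02,0],[0,-0.06,0],[0,-0.1,0],[0,-0.14,0],[0,-0.18,0],[0,-0.21,0],[0,-0.23,0],[0,-0.23,0],[0,-0.23,0],[0,-0.23,0]], "rotation": [[0,0,0],[0,0,0],[0,0,0],[0,0,0],[0,0,0],[0,0,0],[0,0,0],[0,0,0],[0,0,0],[0,0,0]]}}

```text
time: 33.45
tool_pos: [396.7, -100.9, 296.9]
tcp_rot: [180.0, -0.0, 94.3]
ft_force: [1.0, -0.1, 0.0]
finger_gap: 84.8
grip_force: 0.0
```

```bash
python3 -c "
from h import *
s=snap('top');f=s['frame'][140:240,90:410]
cv2.imwrite('pics/e.png',cv2.cvtColor(cv2.resize(f,None,fx=2.5,fy=2.5,interpolation=cv2.INTER_CUBIC),cv2.COLOR_RGB2BGR))
for n,(x,y) in dict(purple=(624,-297),green=(625,-83),yellow=(594,102),blue=(635,317)).items():
    c=s['camera_from_world']@np.array([x,y,137,1]); u=int(s['fx']*c[0]/-c[2]+s['cx']);v=int(s['fy']*c[1]/c[2]+s['cy'])
    print(n,x,y); handle(u-22,u+22,v-9,v+9,'top',137,50) if 0 else None
    roi=np.zeros(s['frame'].shape[:2],bool);roi[v-10:v+11,u-22:u+23]=1
    rect(s,(s['frame'].max(2)<45)&roi,137)
"
```

```text
purple 624 -297
  centre 626 -293 size 94 27 longdir 87.8 area 86
green 625 -83
  centre 627 -88 size 101 19 longdir 95.6 area 79
yellow 594 102
  centre 595 102 size 92 19 longdir 97.0 area 59
blue 635 317
  centre 630 316 size 91 20 longdir 94.5 area 66
```

View pics/e.png

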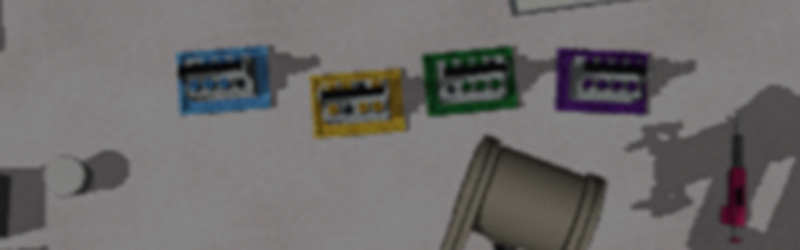

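All four racks stand inside the trays of their own colour, within about 5 mm of centre and with matching touch-down heights. The pot and the pipette look untouched, so I'll hand in.

```bash
python3 -c "
from h import *
print(r.hand_in())"
```

```text
the job is handed in; nothing more can be done
None
```

I set all four racks down in the trays of their own cap colour and handed the job in at about 34 s of robot time; hand-in gave no verdict, but my last picture showed each rack inside its rim, about 5 mm or less from where I set it, with the pot and pipette apparently unmoved.

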